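# Surface reading on a wafer iron

## Robot

A 7-joint arm with a two-finger parallel gripper is mounted at the origin on a cart in front of the work surface, level with it; the furniture and walls round the work are solid. World frame = base frame: x ahead of the robot, y to its left, z up, the work surface at z = 0. Lengths are in m, angles in rad, forces in N, time in s.
With the tool pointing down it reaches from about 0.425 to 0.95 m from the base axis. Payload 4.7 kg.
Tool frame: the origin (TCP) lies between the finger pads; the fingertips stand 25 mm ahead of it and the grasp point (between the pads) lies 6 mm ahead of it; x points along the fingers, z is the direction in which the jaws open and shut, and the axes are right-handed (so a half turn about x gives the same grasp; the last joint's range is limited). The gripper opens to 85 mm and grips with 20 to 120 N. Pads are 22 mm wide; open, the fingers measure 114 mm over their backs; the gripper's body (76 mm by 85 mm) begins 54 mm behind the grasp point. The pads swing forward as they close: fully open they stand 13 mm farther back than shut.
Start: joints at [-1.378, 0.469, -0.049, 1.532, 0.024, 1.141, -0.082], TCP at [0.148, 0.658, 0.256] pointing down, gripper open.
Joint ranges: [-2.59, 2.59], [-0.33, 1.99], [-1.39, 1.29], [0.1, 2.45], [-1.04, 4.18], [0.21, 1.99], [-2.66, 2.66]. Speed limits (rad/s): [2.57, 2.57, 3.14, 3.14, 3.14, 3.14, 3.14].

## Interface

Orientations are given as a 3x3 rotation matrix whose columns are the frame's x, y, z axes.
In Python, from rig import * gives the robot as it stands. Calls block until the motion is done:
- movep(position, orientation): joint-space move of the TCP to a pose.
- move_l(position, attitude=None, feed=0.15, until_force=None): straight line of the TCP; attitude=None keeps the orientation; feed is the mean speed in m/s. With until_force (N) it stops when the force on the tool has changed by that much, and returns True; else False.
- move_joints(angles): joint-space move.
- command_gripper(opening, newtons=None): finger opening in m; newtons is the grip in N (None keeps the last); returns when the fingers have stopped.
- sleep(seconds).
- inverse_kinematics(position, orientation): joint angles nearest the present ones, or None.
- sense(): the state.
- camera(name): name is "scene" or "side" or "wrist"; returns (picture, depth): 480x640x3 uint8, red, green, blue; 480x640 float32, m along the optical axis (not along the pixel's ray), 0 where there is no reading.
- camera_params(name): a dict with "K" (3x3 intrinsics, pixels), "position" and "rotation" of the camera in the world; the wrist camera has in their place "tool_from_camera" (4x4, takes a point from camera to tool coordinates, whose origin is the TCP and whose axes are the tool frame's). Camera axes: x right, y down, z forward; pixel columns grow to the right and rows downward; lengths in m; the calibration is good to about 2 mm. A picture is of the moment at which its call begins: read the wrist's pose just before it. camera_params takes no time and is no camera call.
A pose or a line that the arm cannot do raises Unreachable and nothing moves.
- finish_job(): hands the job in, once; it reports no verdict.
The state is a dict: "time_s": time; "joint_pos": joint angles; "qd": joint speeds; "joint_efforts": joint torques, N m; "position": TCP position; "tcp_rot": TCP orientation; "wrist_force": force on the tool from outside, world axes, zero at the start; "ft_torque": the same for the moment, N m; "finger_gap": finger opening in m.
Only numpy, scipy, OpenCV 4.12 (cv2) and the standard library are available. Lean on these libraries where they do the work, as an engineer would, in place of code of your own. Each camera call takes 0.05 s, during which the arm holds its last target. There are 200 camera calls.

## Task

Take a surface reading on the wafer iron: swing its lid up until it stands upright or leans back and stays there, then draw the white surface thermometer out of its stand. Hold the thermometer upright with its copper tip gently on the plain round land in the middle of the lower plate, the whole tip on the land and the sprung tip pressed about half-way in, not hard against its stop. Finish while still holding it there, and leave the brush, the timer and the cup of crumbs where they are.

Things in the scene. Friction and masses are not known exactly. Their poses are not given: they have to be found in the camera images.
- iron: wafer iron fixed to the table: steel box 216 x 192 mm with a round dark ribbed baking plate (164 mm across, rib tops 82 mm above the table) and a round steel lid. Origin on the table under the middle of the plate; x points to the hinge at the back, -x to the front with the dial and the lid's handle, z up
- iron_land: plain flat round land of bright aluminium, 34 mm across, in the middle of the lower plate, under the lid: the spot to measure. Origin at the centre of its top face, 83.5 mm above the table, 1.5 mm above the ribs
- iron_lid (a joint): lid of the iron: 0 is closed, it may stand ajar at the start; 1.57 is upright, 1.85 is its stop, leaning back. The hinge is stiff: the lid stays wherever it is left, and takes about 7 N at the handle to raise
- lid_handle (a point): middle of the lid's handle, a straight black round bar 17 mm thick and 118 mm long, parallel to the hinge; it is carried on two steel rods 100 mm apart, and 33 mm are free between bar and lid. 229 mm before the hinge and 106 mm above the table when the lid is closed; it swings with the lid. Axes are those of the lid: x towards the hinge, y along the bar
- lid_hinge (a point): middle of the hinge axis, 99 mm behind the middle of the plate, 92 mm above the table; the axis runs along the iron's y
- stand: stand of the thermometer, fixed to the table: dark steel foot 110 x 90 mm, a column at +x, and a grey socket 50 x 50 mm whose top is 110 mm above the table; the thermometer's handle stands 20 mm deep in the socket, its stem hangs through a hole below. Origin on the table below the socket's centre, z up
- probe: surface thermometer, 100 g, standing upright in its stand, tip down: white rectangular handle 22 mm (x) by 28 mm (y) with an orange top band, 75 to 187 mm above the origin, then a thin steel stem and a sprung copper tip. Origin at the face of the relaxed tip on the long axis; z runs up along the handle. In the stand the origin is 15 mm above the table; lift it 100 mm or more to draw it clear
- probe_tip (a joint): how far the sprung copper tip is pushed into the stem: 0 is relaxed, 0.010 m is its stop; it takes 0.75 N to start and 2.5 N more over its 10 mm of travel
- tip_face (a point): centre of the flat contact face of the copper tip, 14 mm across; moves with the tip
- brush: pastry brush with a wooden handle, 237 mm long, lying on the table: leave it alone. Origin under its middle
- timer: red and white wind-up kitchen timer, 62 mm across, 48 mm high: leave it alone. Origin under its middle
- crumb_cup: steel cup with brittle crumbs, 72 mm across, 36 mm high: leave it alone. Origin under its middle
Mind the look-alikes: they are no part of the job. Of the things that look like the probe, the middle-sized one is meant.

How it is judged:
By the outcome, as a careful person would: the job done as asked, in the order asked, and still so for the second after the job is handed in, while the arm keeps its last pose, push and grip.
It also fails if it takes over 54 s, if anything falls off the work surface, if the arm or the gripper's body presses on something with over 40 N, if the wrist force passes 120 N, or if a joint passes its speed limit or range.

## Working session

There is one attempt and no reset: what is moved stays moved. The work goes in short steps, each a Python script; the robot and the scene stay as the last script left them, time stands still between calls to the robot, and variables do not carry over. Pictures are saved under pics/ and viewed, about 8 in all and at most 12, crops included, and the job is handed in when it is done.

```bash
mkdir -p pics; ls; python3 - <<'E'
from rig import *
import cv2,numpy as np
for n in("scene","side"):
    p,d=camera(n); cv2.imwrite(f"pics/{n}0.png",p[:,:,::-1]); np.save(f"pics/{n}0.npy",d)
    c=camera_params(n); print(n,c)
print(sense()["time_s"])
E
```

```text
pics
scene {'K': array([[530.24159155,   0.        , 331.30665405],
       [  0.        , 530.24159155, 231.23427124],
       [  0.        ,   0.        ,   1.        ]]), 'position': array([ 0.70547953, -0.64422583,  1.02320737]), 'rotation': array([[ 0.95598201,  0.24402266, -0.16294583],
       [ 0.29331845, -0.77975356,  0.55312627],
       [ 0.00791775, -0.57657378, -0.81700672]])}
side {'K': array([[504.9735259 ,   0.        , 320.8000202 ],
       [  0.        , 504.9735259 , 238.26416428],
       [  0.        ,   0.        ,   1.        ]]), 'position': array([ 0.08744337, -0.89623954,  0.62691758]), 'rotation': array([[ 0.89492754, -0.22874874,  0.38311709],
       [-0.4457045 , -0.41734245,  0.79194241],
       [-0.0212648 , -0.87948809, -0.47544559]])}
0.1
```

View pics/scene0.png

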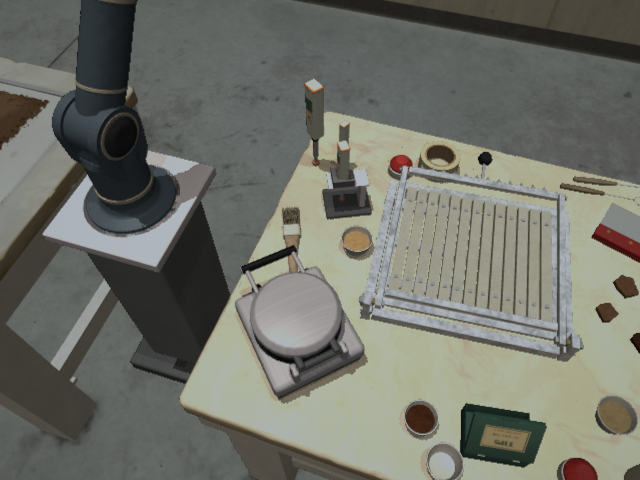

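View pics/side0.png

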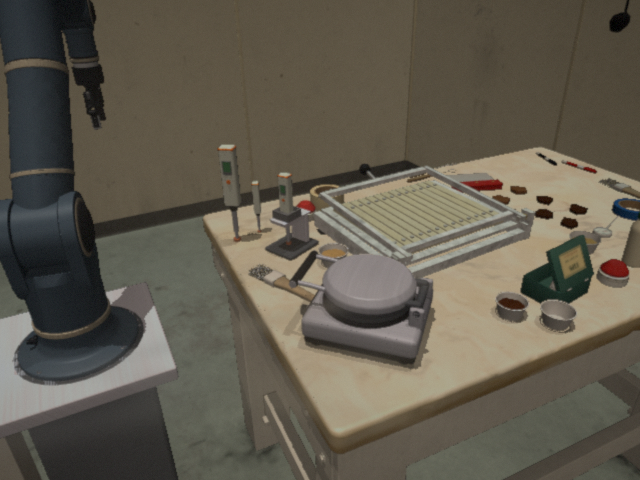

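```bash
cat > h.py <<'E'
import numpy as np,cv2
from rig import *
def cloud(n,d):
    c=camera_params(n);K=c["K"];v,u=np.mgrid[:480,:640]
    P=np.stack([(u-K[0,2])/K[0,0]*d,(v-K[1,2])/K[1,1]*d,d],-1)
    return P@np.array(c["rotation"]).T+c["position"]
E
python3 - <<'E'
from h import *
for n in("scene","side"):
    d=np.load(f"pics/{n}0.npy");im=cv2.imread(f"pics/{n}0.png").astype(int);P=cloud(n,d);X=P.reshape(-1,3)
    g=im.max(2);np.set_printoptions(precision=4,suppress=True)
    print(n)
    # table height check
    print("table",P[300 if n=="side" else 420,520 if n=="scene" else 470])
    def box(u0,u1,v0,v1):
        m=np.zeros(d.shape,bool);m[v0:v1,u0:u1]=1;return m&(d>0)
    B=box(225,375,240,400) if n=="scene" else box(280,445,235,375)
    bar=B&(g<45)&(P[...,2]>.09)
    if n=="scene": bar&=box(235,305,240,280)
    else: bar&=box(280,330,245,300)
    q=P[bar];print("bar",len(q),q.mean(0),q[q[:,1].argmin()],q[q[:,1].argmax()],q[q[:,0].argmin()],q[q[:,0].argmax()])
    w,V=np.linalg.eigh(np.cov(q.T));print("dir",V[:,2]); t=(q-q.mean(0))@V[:,2];print(t.min(),t.max())
    # base top-height hist & rect
    low=B&(P[...,2]>.03)&(P[...,2]<.09);q=P[low]
    r=cv2.minAreaRect(q[:,:2].astype(np.float32)*1000);print("boxrect",r)
    lid=B&(P[...,2]>.1)&(g>60);q=P[lid];
    lo,hi=np.percentile(q[:,2],[5,95]);print("lid z",lo,hi,len(q));
    A=np.c_[q[:,:2],np.ones(len(q))];s=np.ones(len(q),bool)
    for _ in range(8):
        k=np.linalg.lstsq(A[s],q[s,2],rcond=None)[0];s=abs(A@k-q[:,2])<.004
    print("lid plane",k,s.sum(),cv2.minEnclosingCircle(q[s][:,:2].astype(np.float32)))
    S=box(318,375,115,222) if n=="scene" else box(262,325,165,262)
    for a,b in((.005,.02),(.1,.115),(.12,.175),(.18,.22)):
        q=P[S&(P[...,2]>a)&(P[...,2]<b)]
        if len(q)>5: print(a,b,len(q),q.mean(0),cv2.minAreaRect(q[:,:2].astype(np.float32)*1000))
i=cv2.imread("pics/scene0.png")[70:230,290:390];j=cv2.imread("pics/side0.png")[135:265,210:350]
cv2.imwrite("pics/crop1.png",np.hstack([cv2.resize(i,(375,600)),cv2.resize(j,(425,395)) if 0 else cv2.copyMakeBorder(cv2.resize(j,(420,390)),0,210,0,0,cv2.BORDER_CONSTANT)]))
E
```

```text
scene
table [ 0.9395 -0.3077  0.1201]
bar 382 [ 0.4238 -0.1339  0.1174] [ 0.3861 -0.1765  0.1151] [ 0.4582 -0.0892  0.1153] [ 0.3789 -0.1685  0.118 ] [ 0.4693 -0.0963  0.112 ]
dir [-0.7217 -0.6922  0.0023]
-0.05917737224873373 0.056764993570556935
boxrect ((551.5958251953125, -159.75393676757812), (337.324462890625, 264.5271301269531), 44.299598693847656)
lid z 0.10671995190870483 0.12734890355684583 6587
lid plane [-0.0188  0.0238  0.1387] 4444 ((0.5155258178710938, -0.2269076555967331), 0.08104714751243591)
0.005 0.02 1010 [0.509  0.1315 0.0092] ((485.1941833496094, 210.4344940185547), (119.79478454589844, 240.5247802734375), 24.13793182373047)
0.1 0.115 361 [0.4934 0.1503 0.108 ] ((472.2467346191406, 179.9196014404297), (74.2823257446289, 158.87535095214844), 22.586660385131836)
0.12 0.175 426 [0.4724 0.1872 0.1447] ((483.3290710449219, 198.91201782226562), (76.28258514404297, 152.3336944580078), 38.18938064575195)
0.18 0.22 165 [0.5001 0.1327 0.1958] ((466.2406311035156, 179.37196350097656), (24.143754959106445, 141.9978485107422), 38.271514892578125)
side
table [ 0.7468 -0.2479 
[... 334 characters left out ...]
z 0.1034831583735355 0.1264387974174287 4810
lid plane [-0.0038  0.0345  0.1333] 2987 ((0.5077685117721558, -0.2259976863861084), 0.07907389849424362)
0.005 0.02 846 [0.5198 0.147  0.01  ] ((546.1107177734375, 201.3639678955078), (335.3892517089844, 148.53614807128906), 63.21187210083008)
0.1 0.115 275 [0.4857 0.0802 0.1085] ((480.8778381347656, 20.20812225341797), (285.37017822265625, 66.40470886230469), 82.6711654663086)
0.12 0.175 297 [0.4923 0.1268 0.1474] ((464.8386535644531, 13.671218872070312), (267.3685302734375, 32.16864776611328), 76.07250213623047)
0.18 0.22 149 [0.4939 0.1323 0.1924] ((495.9052734375, 136.6191864013672), (25.90616226196289, 29.54219627380371), 36.680885314941406)
```

View pics/crop1.png

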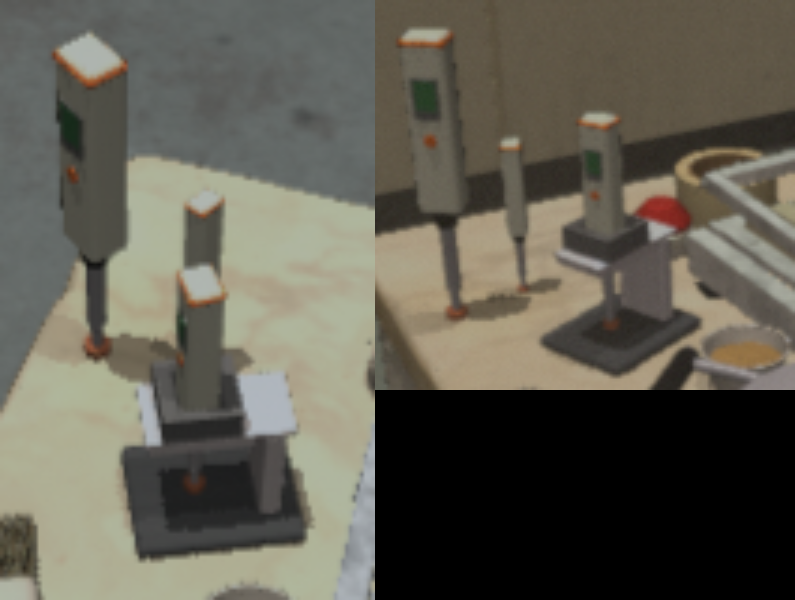

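Candidates in the scene picture: large (315,110), small (344,133) behind the stand, middle (344,160). The middle one stands in the grey socket, has the middle size of the three and the handle height fits (top ≈ 0.20 m), so it is the one meant. The iron's bar is at about (0.421, -0.130, 0.111), iron x at about -45.7°, and the lid is nearly closed. Next: rays for the neighbours, and check reachability.

```bash
cat >> h.py <<'E'
def ray(n,u,v,z):
    c=camera_params(n);r=np.array(c["rotation"])@np.linalg.inv(c["K"])@[u,v,1]
    p=np.array(c["position"]);return p+r*(z-p[2])/r[2]
def down(yaw): # jaw axis at yaw
    z=np.array([np.cos(yaw),np.sin(yaw),0]);x=np.array([0,0,-1.]);return np.c_[x,np.cross(z,x),z]
YI=np.arctan2(-.716,.698); XI=np.array([np.cos(YI),np.sin(YI),0])
BAR=np.array([.421,-.130,.111]); HINGE=np.r_[(BAR+.229*XI)[:2],.092]
def handle(th):
    f=th+.061;return HINGE-.2294*np.cos(f)*XI+[0,0,.2294*np.sin(f)]
E
python3 - <<'E'
from h import *
np.set_printoptions(precision=3,suppress=True)
print("big",ray("side",237,239,0),ray("scene",316,162,0)," small",ray("side",259,229,0))
# stand foot corners (dark) at z~.01 in scene; from crop scale 3.75
for u,v in((124,450),(140,553),(302,538),(285,445)): print("foot",ray("scene",290+u/3.75,70+v/3.75,.012))
# probe top corners
for u,v in((180,268),(213,265),(226,296),(192,303)): print("top",ray("scene",290+u/3.75,70+v/3.75,.202))
for yaw in(YI,YI+np.pi):
    for th in(0.03,.8,1.72):
        p=handle(th)+[0,0,.006];print(th,p,inverse_kinematics(p,down(yaw)))
    print(inverse_kinematics(handle(0.03)+[0,0,.1],down(yaw)))
for dz in(.1,.2): print("up",inverse_kinematics(np.array([.148,.658,.256+dz]),sense()["tcp_rot"]))
E
```

```text
big [0.398 0.25  0.   ] [0.399 0.247 0.   ]  small [0.469 0.276 0.   ]
foot [0.448 0.153 0.012]
foot [0.483 0.076 0.012]
foot [0.578 0.118 0.012]
foot [0.548 0.189 0.012]
top [0.486 0.142 0.202]
top [0.503 0.15  0.202]
top [0.517 0.129 0.202]
top [0.5   0.118 0.202]
0.03 [ 0.421 -0.13   0.119] [-0.345  0.33   0.662  2.232 -0.325  0.672 -0.25 ]
0.8 [ 0.476 -0.187  0.272] [-0.533  0.269  1.006  1.935 -0.258  1.074 -0.217]
1.72 [ 0.614 -0.328  0.322] [-0.135  0.597  0.937  1.43  -0.482  1.356  0.022]
[-0.673  0.189  1.006  2.151 -0.205  0.899 -0.345]
0.03 [ 0.421 -0.13   0.119] [ 0.875  0.393 -0.802  2.169  0.422  0.738  2.136]
0.8 [ 0.476 -0.187  0.272] [ 1.098  0.332 -0.988  1.856  0.308  1.118  2.341]
1.72 [ 0.614 -0.328  0.322] [ 1.082  0.729 -1.18   1.348  0.666  1.488  2.295]
[ 0.922  0.219 -0.805  2.077  0.198  0.921  2.352]
up [-1.382  0.409 -0.045  1.397  0.018  1.337 -0.078]
up [-1.387  0.384 -0.038  1.218  0.014  1.542 -0.074]
```

```bash
python3 - <<'E'
from h import *
np.set_printoptions(precision=3,suppress=True)
p0=np.array(sense()["position"]);R=down(YI)
movep(p0+[0,0,.19],sense()["tcp_rot"])
command_gripper(.042,60)
b=handle(.03)+[0,0,.006]
movep(b+[0,0,.22],R)
print(sense()["time_s"])
s=sense();P,d=camera("wrist");cv2.imwrite("pics/w1.png",P[:,:,::-1]);np.save("pics/w1.npy",d)
T=np.eye(4);T[:3,:3]=s["tcp_rot"];T[:3,3]=s["position"];T=T@camera_params("wrist")["tool_from_camera"]
K=camera_params("wrist")["K"];v,u=np.mgrid[:480,:640]
X=np.stack([(u-K[0,2])/K[0,0]*d,(v-K[1,2])/K[1,1]*d,d],-1)@T[:3,:3].T+T[:3,3]
m=(P.max(2)<60)&(X[...,2]>.09)&(X[...,2]<.14)&(d>0)&(np.linalg.norm(X[...,:2]-b[:2],axis=2)<.075)
q=X[m];print(len(q),q.mean(0),q[:,2].max(),s["position"]);w,V=np.linalg.eigh(np.cov(q[:,:2].T));print(w,V[:,1],np.ptp((q[:,:2]-q[:,:2].mean(0))@V[:,1]),np.ptp((q[:,:2]-q[:,:2].mean(0))@V[:,0]))
P[m]=[255,0,255];cv2.imwrite("pics/w1m.png",P[:,:,::-1])
E
```

```text
4.3333
1687 [ 0.423 -0.127  0.117] 0.12101125294717835 [ 0.422 -0.13   0.339]
[0.    0.001] [-0.717 -0.697] 0.11765527148664236 0.06201733592713027
```

View pics/w1m.png

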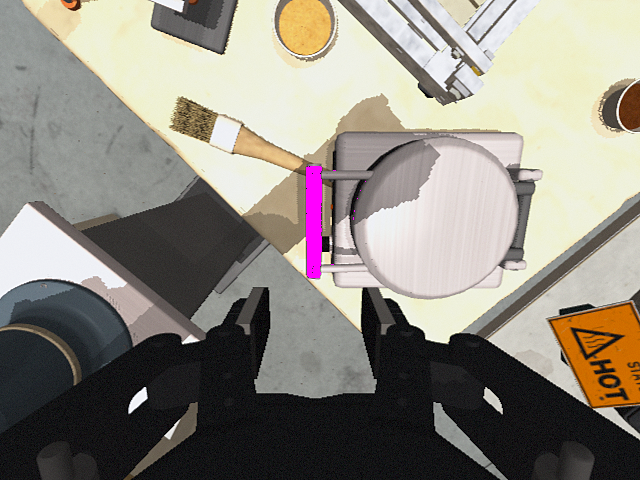

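The magenta pixels are the bar at (314,222): 118 mm long, top at 0.120 m, matching the description. The gripper straddles it. Next: grasp and swing.

```bash
sed -i 's/BAR=np.array(\[.421,-.130,.111\])/BAR=np.array([.4225,-.1283,.111])/' h.py; python3 - <<'E'
from h import *
np.set_printoptions(precision=3,suppress=True)
off=np.array([0,0,.006])
b=handle(.025)+off
print(move_l(b+[0,0,.03],feed=.25), move_l(b,feed=.1,until_force=8))
command_gripper(0,70);s=sense();print("gap",s["finger_gap"],s["position"],s["wrist_force"],s["time_s"])
if .012<s["finger_gap"]<.025:
    for th in np.linspace(.1,1.74,14):
        move_l(handle(th)+off,feed=.13);s=sense();print(round(th,2),s["finger_gap"],s["wrist_force"],np.array(s["position"])-handle(th)-off)
        if np.linalg.norm(s["wrist_force"])>60: break
print(s["time_s"])
for n in["side"]:
    P,d=camera(n);cv2.imwrite("pics/s2.png",P[:,:,::-1])
E
```

```text
False False
gap 0.015024157037919277 [ 0.422 -0.127  0.118] [-3.036  4.369  2.528] 6.1083
0.1 0.014954781310303259 [-2.761  6.784  2.687] [-0.001  0.001  0.   ]
0.23 0.014813178610329937 [-3.043  5.322  1.065] [-0.001  0.002  0.   ]
0.35 0.014824187596697784 [-5.763  8.117  4.975] [-0.002  0.002  0.   ]
0.48 0.014864677606567166 [-10.149  11.981   9.638] [-0.002  0.003 -0.   ]
0.6 0.014301553041470067 [-13.419  14.316  16.935] [-0.003  0.004  0.   ]
0.73 0.014606663478986079 [-18.421  18.291  26.567] [-0.004  0.005  0.   ]
0.86 0.014395126696976157 [-23.248  22.892  34.384] [-0.005  0.006  0.001]
0.98 0.01447480594070804 [-22.589  20.959  43.364] [-0.003  0.004  0.004]
1.11 0.014741680612484856 [-12.821  12.169  36.479] [-0.     0.001  0.006]
1.24 0.014408302615157784 [-4.95   5.632 20.554] [ 0.002 -0.002  0.005]
1.36 0.014181545153948266 [-1.049  2.017 13.111] [ 0.002 -0.001  0.004]
1.49 0.014599711908225739 [1.193 2.426 4.924] [ 0.001 -0.001  0.002]
1.61 0.01413985843716709 [ 2.233 -0.217  5.766] [ 0.002 -0.001  0.003]
1.74 0.014487926235334297 [ 3.989 -1.595  0.108] [ 0.002 -0.001  0.001]
11.2667
```

View pics/s2.png

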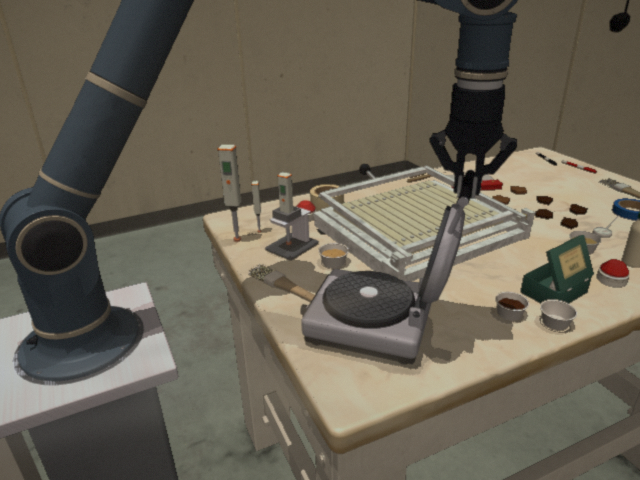

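Lid stands leaning back and the bright land shows at (370,292). Releasing, then looking at the land and the probe.

```bash
cat >> h.py <<'E'
def wcloud(name):
    s=sense();P,d=camera("wrist");cv2.imwrite(name,P[:,:,::-1])
    T=np.eye(4);T[:3,:3]=s["tcp_rot"];T[:3,3]=s["position"];T=T@camera_params("wrist")["tool_from_camera"]
    K=camera_params("wrist")["K"];v,u=np.mgrid[:480,:640]
    return P,d,np.stack([(u-K[0,2])/K[0,0]*d,(v-K[1,2])/K[1,1]*d,d],-1)@T[:3,:3].T+T[:3,3]
E
python3 - <<'E'
from h import *
np.set_printoptions(precision=4,suppress=True)
command_gripper(.05)
p=np.array(sense()["position"]);move_l(p+[0,0,.1],feed=.25)
pr=np.array([.500,.133,.42]);ys=np.radians(24)
sol=[(np.abs(q-np.array(sense()["joint_pos"])).max(),y) for y in(ys,ys+np.pi) for q in[inverse_kinematics(pr,down(y))] if q is not None];print(sol)
y=min(sol)[1]
movep(pr,down(y));print(y,sense()["time_s"],sense()["joint_pos"])
P,d,X=wcloud("pics/w3.png")
m=(d>0)&(X[...,2]>.185)&(X[...,2]<.22)&(np.linalg.norm(X[...,:2]-pr[:2],axis=2)<.04)
t=X[m];print("top",len(t),t.mean(0),cv2.minAreaRect(t[:,:2].astype(np.float32)*1000))
m2=(d>0)&(X[...,2]>.1)&(X[...,2]<.118)&(np.linalg.norm(X[...,:2]-pr[:2],axis=2)<.05)
t=X[m2];print("socket",len(t),t.mean(0),cv2.minAreaRect(t[:,:2].astype(np.float32)*1000))
P[m]=[255,0,255];P[m2]=[0,255,255]
for n in("scene","side"):
    Q,d=camera(n);cv2.imwrite(f"pics/{n}3.png",Q[:,:,::-1]);W=cloud(n,d)
    B=(np.linalg.norm(W[...,:2]-[.513,-.221],axis=2)<.03)&(W[...,2]<.1)&(W[...,2]>.07)&(Q.min(2)>110)
    k,l,st,c=cv2.connectedComponentsWithStats(B.astype(np.uint8));i=1+st[1:,4].argmax();w=W[l==i]
    r=cv2.minEnclosingCircle(w[:,:2].astype(np.float32));print(n,"land px",c[i],st[i],"depth mean",w.mean(0),r,"ray",ray(n,*c[i],.0835))
    if n=="scene": P[:150,:150]=cv2.resize(Q[int(c[i][1])-25:int(c[i][1])+25,int(c[i][0])-25:int(c[i][0])+25],(150,150))
cv2.imwrite("pics/w3m.png",P[:,:,::-1])
E
```

```text
[(np.float64(0.9904032364892283), np.float64(0.4188790204786391))]
0.4188790204786391 14.0417 [-1.1232  0.1102  0.8815  1.6925 -0.086   1.3792  0.1881]
top 611 [0.4969 0.1402 0.2001] ((497.3490295410156, 139.2373809814453), (22.536659240722656, 28.416059494018555), 33.97458267211914)
socket 860 [0.4949 0.1439 0.109 ] ((497.06402587890625, 138.96920776367188), (49.19629669189453, 50.085079193115234), 24.947097778320312)
scene land px [296.1814 317.1637] [288 309  18  17 226] depth mean [ 0.5127 -0.2236  0.0826] ((0.5129167437553406, -0.22235548496246338), 0.018444819375872612) ray [ 0.5129 -0.224   0.0835]
side land px [368.457  291.4305] [360 286  18  11 151] depth mean [ 0.5109 -0.2222  0.0827] ((0.5132402181625366, -0.2200525850057602), 0.02070746198296547) ray [ 0.5102 -0.2233  0.0835]
```

View pics/w3m.png

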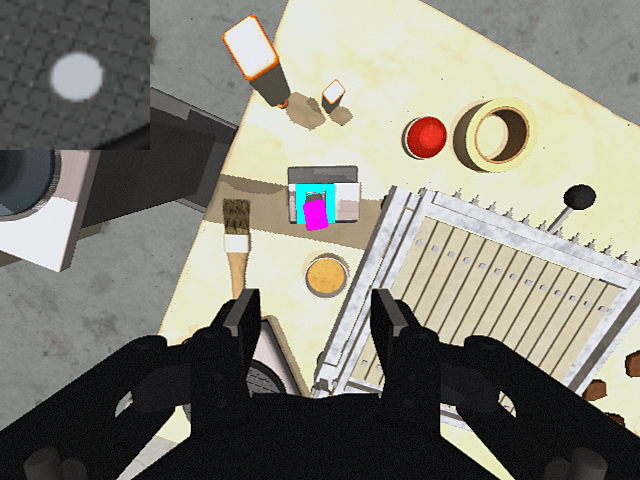

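Magenta: handle top at (316,215), 22.5×28.4 mm, yaw ≈34°; cyan: socket around it, 49×50 mm at 0.109 m. Both are centred at (0.497, 0.139). Land (inset) is at (0.512, -0.223). All sizes match. Grasping.

```bash
python3 - <<'E'
from h import *
np.set_printoptions(precision=4,suppress=True)
R=down(np.radians(34));g=np.array([.4973,.1392,.180])
movep(g+[0,0,.08],R)
print(move_l(g,feed=.12,until_force=6))
command_gripper(0,45);s=sense();print("gap",s["finger_gap"],s["position"],s["wrist_force"],s["time_s"])
if .017<s["finger_gap"]<.032:
    p=np.array(s["position"])
    move_l(p+[0,0,.11],feed=.08);s=sense();print(s["finger_gap"],s["wrist_force"])
    move_l(p+[0,0,.16],feed=.2);s=sense();print(s["finger_gap"],s["position"],s["wrist_force"],s["time_s"])
Q,d=camera("scene");cv2.imwrite("pics/sc4.png",Q[:,:,::-1])
Q2,d=camera("side");cv2.imwrite("pics/sd4.png",Q2[:,:,::-1])
P,d,X=wcloud("pics/w4.png");np.save("pics/w4.npy",X)
a=cv2.resize(Q2[40:280,200:400],(400,480));cv2.imwrite("pics/m4.png",np.hstack([a,cv2.resize(Q[40:260,250:430],(393,480))])[:,:,::-1])
E
```

```text
False
gap 0.021437441230034025 [0.4976 0.1391 0.1808] [-1.4281 -1.7979  5.8457] 16.05
0.021696476260335742 [-0.3371  0.4845 -0.6636]
0.021192579218728785 [0.4976 0.1391 0.341 ] [ 0.4324  0.0848 -1.335 ] 17.9833
```

View pics/m4.png

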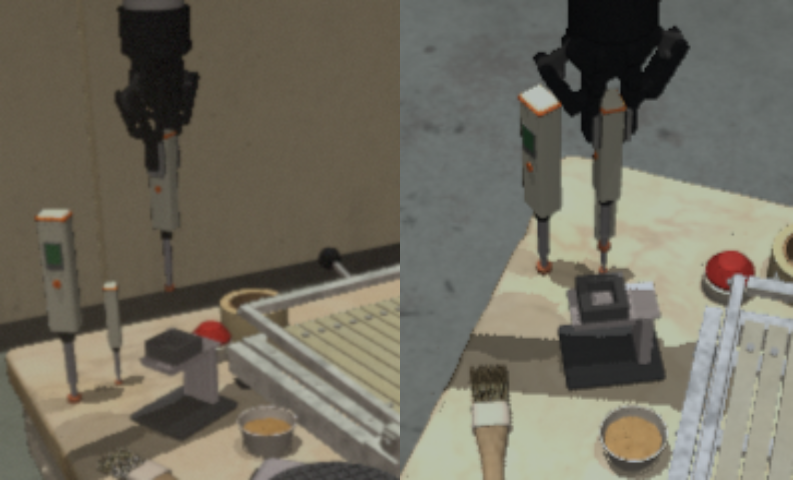

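Probe (side crop, tip at (168,290); scene crop, tip at (604,247)) hangs upright and clear of the socket. Carrying it over the land and checking the tip against the land in both views.

```bash
python3 - <<'E'
from h import *
from scipy.optimize import least_squares
np.set_printoptions(precision=4,suppress=True)
h=np.array([.512,-.2233,.341])
try: move_l(h,feed=.22)
except Unreachable: print("unreach l"); movep(h,np.array(sense()["tcp_rot"]))
h[2]=.281; move_l(h,feed=.15);s=sense();print(s["position"],s["finger_gap"],s["time_s"],s["tcp_rot"])
out=[]
for n in("scene","side"):
    Q,d=camera(n);cv2.imwrite(f"pics/{n}5.png",Q[:,:,::-1]);W=cloud(n,d)
    hsv=cv2.cvtColor(Q,cv2.COLOR_RGB2HSV).astype(int)
    near=np.linalg.norm(W[...,:2]-h[:2],axis=2)<.03
    cop=near&(hsv[...,1]>90)&((hsv[...,0]<18))&(W[...,2]<.16)
    land=near&(W[...,2]<.095)&(W[...,2]>.07)&(Q.min(2)>110)
    for nm,m in(("cop",cop),("land",land)):
        k,l,st,c=cv2.connectedComponentsWithStats(m.astype(np.uint8))
        if k>1:
            i=1+st[1:,4].argmax();w=W[l==i];print(n,nm,c[i],st[i],w.mean(0),w.min(0),w.max(0))
            print("   rays", ray(n,*c[i],.0835 if nm=="land" else .118))
    u,v=[int(t) for t in c[1+st[1:,4].argmax()]] if k>1 else (320,240)
    out.append(cv2.resize(Q[v-75:v+25,u-40:u+40],(400,500)))
cv2.imwrite("pics/m5.png",np.hstack(out)[:,:,::-1])
E
```

```text
[ 0.5124 -0.2233  0.2814] 0.021954197242911852 20.4833 [[ 0.0004 -0.5595  0.8288]
 [-0.0005  0.8288  0.5595]
 [-1.     -0.0007  0.    ]]
scene cop [295.3103 309.6552] [292 307   8   6  29] [ 0.5128 -0.2243  0.1161] [ 0.4971 -0.2317  0.0773] [ 0.5198 -0.2044  0.1369]
   rays [ 0.5132 -0.2252  0.118 ]
scene land [296.    317.768] [288 310  17  16 194] [ 0.5128 -0.225   0.0828] [ 0.4944 -0.2399  0.0769] [ 0.529  -0.2056  0.0883]
   rays [ 0.5129 -0.2254  0.0835]
side cop [369.6061 275.9697] [366 273   8   6  33] [ 0.5098 -0.2265  0.12  ] [ 0.504  -0.2315  0.1171] [ 0.5176 -0.2195  0.1241]
   rays [ 0.5114 -0.2238  0.118 ]
side land [366.5636 291.7091] [360 286  14  11 110] [ 0.5072 -0.2214  0.0827] [ 0.4938 -0.2401  0.0806] [ 0.5233 -0.2025  0.0854]
   rays [ 0.5066 -0.2224  0.0835]
```

View pics/m5.png

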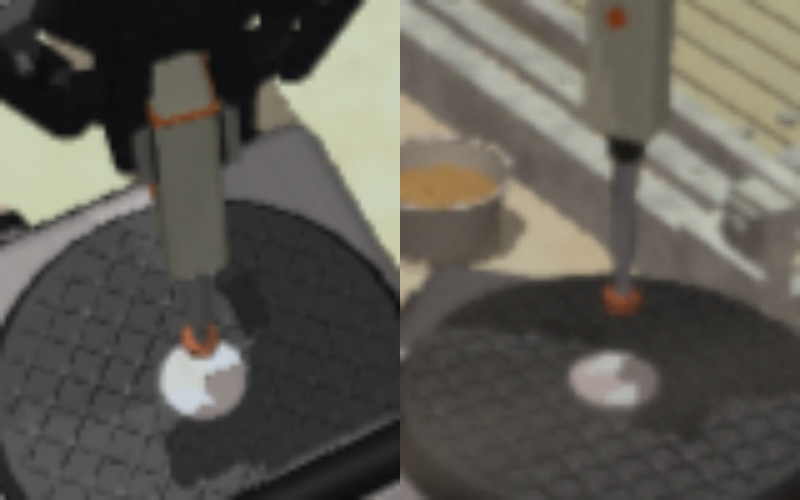

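Land at (202,380)/(613,380) in the crops, copper tip right above it at (200,340)/(622,298). Per-camera tip–land offset is about 1 mm. Descending in small steps, watching the force.

```bash
cat >> h.py <<'E'
def fz(n=10):
    a=[]
    for _ in range(n): a.append(sense()["wrist_force"]);sleep(.02)
    return np.mean(a,0),np.std(a,0)
E
python3 - <<'E'
from h import *
np.set_printoptions(precision=3,suppress=True)
p=np.array([.512,-.2233,.256]);move_l(p,feed=.1);f0,sd=fz(20);print("base",f0,sd)
for z in np.arange(.254,.2405,-.001):
    p[2]=z;move_l(p,feed=.02);f,_=fz(8);s=sense();df=f-f0;print(round(z,4),round(s["position"][2],4),df)
    if df[2]>1.9: break
print(s["time_s"],s["finger_gap"])
E
```

```text
base [ 0.209  0.021 -1.118] [0.472 0.326 0.569]
0.254 0.254 [-0.05  -0.195  0.232]
0.253 0.253 [-0.296 -0.181 -0.164]
0.252 0.252 [-0.227 -0.032  0.057]
0.251 0.251 [-0.039 -0.107 -0.164]
0.25 0.25 [-0.132  0.025  0.053]
0.249 0.2491 [ 0.042 -0.155  0.98 ]
0.248 0.2481 [ 0.455 -0.128  0.724]
0.247 0.247 [ 0.351 -0.36   1.995]
24.3833 0.02139936547716862
```

```bash
python3 - <<'E'
from h import *
np.set_printoptions(precision=3,suppress=True)
p=np.array([.512,-.2233,.2445]);move_l(p,feed=.02);sleep(.2);f,sd=fz(50);print("dF",f-[.209,.021,-1.118],"expect z 2.0",sense()["position"],sense()["time_s"],sense()["finger_gap"])
o=[]
for n,(u,v) in(("scene",(296,300)),("side",(368,275))):
    Q,d=camera(n);W=cloud(n,d);cv2.imwrite(f"pics/{n}6.png",Q[:,:,::-1]);o.append(cv2.resize(Q[v-50:v+50,u-40:u+40],(400,500),interpolation=cv2.INTER_CUBIC))
    hsv=cv2.cvtColor(Q,cv2.COLOR_RGB2HSV).astype(int)
    m=(np.linalg.norm(W[...,:2]-p[:2],axis=2)<.025)&(hsv[...,1]>90)&(hsv[...,0]<18)&(W[...,2]<.12)
    k,l,st,c=cv2.connectedComponentsWithStats(m.astype(np.uint8));i=1+st[1:,4].argmax();print(n,c[i],st[i],ray(n,*c[i],.0865),W[l==i].mean(0))
cv2.imwrite("pics/m6.png",np.hstack(o)[:,:,::-1])
E
```

```text
dF [ 0.526 -0.441  2.171] expect z 2.0 [ 0.512 -0.223  0.245] 25.6917 0.021347588151562687
scene [296.6 317.7] [294 315   6   6  20] [ 0.515 -0.226  0.087] [ 0.515 -0.228  0.089]
side [369.28 290.16] [366 288   7   5  25] [ 0.511 -0.224  0.087] [ 0.51  -0.226  0.088]
```

View pics/m6.png

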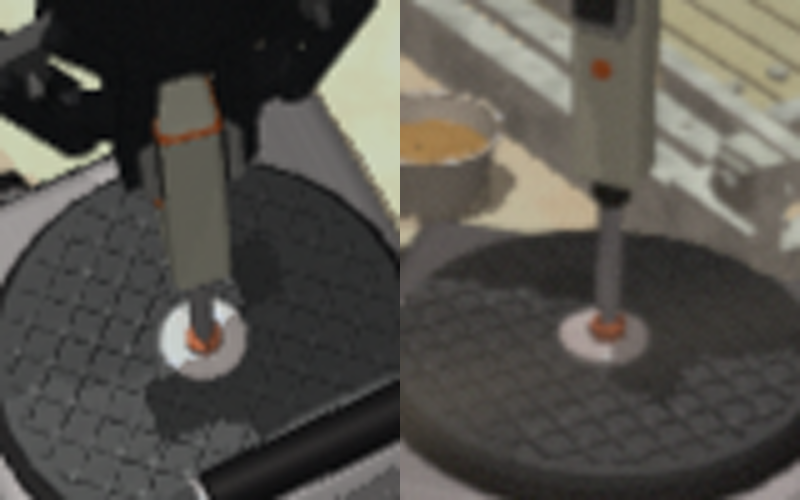

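View pics/side6.png

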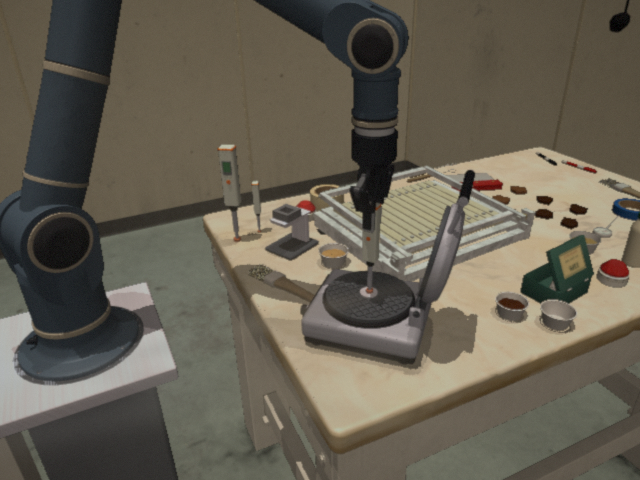

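Tip sits whole on the middle of the land in both views ((203,338) and (607,327) in the crops). The handle is upright, the lid is leaning back, and the brush, timer and cup look unmoved. Force is 2.2 N against 2.0 N expected at half-travel.

```bash
python3 -c "
from rig import *
print(finish_job(), sense()['time_s'])"
```

```text
the job is handed in; nothing more can be done
the job is handed in; nothing more can be done
```

The reading is set up and the job is handed in, at about 26 s on the robot's clock (limit 54 s). I raised the iron's lid by its bar until it leaned back (about 1.7 rad). I then drew the middle-sized thermometer from its stand and held it upright with its tip on the land.

- **Tip position:** in the last pictures the copper tip is wholly on the land. The side view puts it 1 mm from centre and the scene view 3 mm. The two cameras differ by that much; about 10 mm was allowed.
- **Tip travel:** the gripper stopped about 5 mm below first contact (half of the 10 mm travel). The push was 2.2 N against about 2.0 N expected at half-way. The force readings are noisy, so the travel may be off by about 1 mm.
- **Grip and lid:** the thermometer was held firmly (21.3 mm finger gap on the 22 mm handle). In the last side view the lid still stood back.
- **Other items:** the brush and crumb cup looked unmoved in the last side view. I checked this by eye only. I did not check the timer separately.
- **Force during the lid swing:** the wrist force peaked at about 54 N because of a small error in the arc I followed. It was below the 120 N limit and had eased to about 4 N by the end of the swing.

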